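# Tighten the cam clamp with the T-handled hex key

## Task

Clamp the wooden block in the jig: take the larger T-handled hex key from its stand, seat its tip fully home in the hexagonal socket on top of the jig's cam, and turn it clockwise until the cam holds the block firmly against the metal fence, feeling your way in and never forcing it. Then pull the key out and stand it back in its own hole, leaving the block clamped and everything else as it was.

Things in the scene. Friction and masses are not known exactly. Their poses are not given: they have to be found in the camera images.
- large_key: the T-handled hex key to use, loose, 0.28 kg: an upright bright hexagonal steel shaft, 20 mm across the flats, and a black cross bar on top, 22 mm wide (key x), 74 mm long (key y) and 22 mm high. 111 mm tall in all. Origin in the middle of the tip; z runs up the shaft to the bar. Two of the shaft's flats face along key x
- large_key_grip (a point): middle of the large key's cross bar, 100 mm above its tip; x across the 22 mm width (grasp it across this), y along the bar
- large_key_tip (a point): middle of the large key's tip
- small_key: the smaller T-handled key in the same stand (shaft 10 mm across the flats, bar 14 x 56 x 14 mm, 105 mm tall): too small for the socket; leave it standing. Origin in the middle of its tip
- stand: fixed dark wooden stand, 60 (x) x 170 (y) x 50 mm high, origin under its centre. Two upright round holes 40 mm deep: 26.5 mm wide at stand y = -45 mm for the large key, 12.5 mm wide at y = +45 mm for the small one. A key stands on the floor of its hole
- large_bore (a point): centre of the mouth of the large key's hole, on top of the stand (mouth bevelled 2 mm); the hole's floor is 40 mm below
- jig: fixed plywood board 150 (x) x 140 (y) x 12 mm that carries cam, fence and a small wooden end stop; origin under its centre. Cam axis upright at jig x = -35 mm, y = 0
- cam: steel eccentric disc, 40 mm across, 22 mm high, on an upright axis on the jig, the dark hexagon socket on top of it; origin on the axis at the board's top. Clockwise from above tightens it. Free, it resists with less than 0.07 N m; the block meets the fence after 20 to 70 degrees, and 6 to 15 degrees more make it tight. It stays where it is left if the key is then eased back only a little within its play
- socket_floor (a point): centre of the hexagon socket's floor, on the cam axis, 35 mm above the underside of the jig. The hexagonal hole is 21 mm across the flats and 16 mm deep, in a round head 33 mm across; in it the key has about 5 degrees of play to each side. Pushing down with 4 to 8 N is enough to feel for it and to seat it; the contact forces between key and cam, added up, must stay below 200 N, which some 0.4 N m of turning can reach
- work_block: wooden block 42 (x) x 85 (y) x 30 mm high, loose, flat on the jig's board between cam and fence with a few mm of play; origin under its centre. The cam drags it to jig -y against the end stop. Tight means a turning moment of 0.12 to 0.3 N m on the key, well above that of free turning, which presses the block with 10 to 50 N; more than 80 N is forcing it. Each degree more adds 2 to 5 N
- fence: fixed aluminium bar 22 (x) x 120 (y) x 26 mm on the jig, origin under its centre; its -x face backs the block
- pencil: pencil lying on the bench, bystander, 96 mm long
- wax_tin: flat round tin, 71 mm across, 28 mm high, bystander
- pliers: pliers, 171 mm long, bystander
- socket_mouth (a point): centre of the hexagon socket's mouth (bevelled 1 mm), 16 mm above its floor. How the hexagon is turned differs from start to start and is not given (it repeats every 60 degrees): rest the key's tip lightly on the mouth and turn until it drops in
Things that resemble listed ones, but are neither listed nor needed, are in the scene too. Leave any turquoise look-alike of the work_block alone.

How it is judged:
By the outcome, as a careful person would: the job done as asked, in the order asked, and still so for the second after the job is handed in, with the robot touching nothing.
It also fails if it takes over 64 s, if anything falls off the work surface, if the arm or the gripper's body presses on something with over 40 N, if the wrist force passes 120 N, or if a joint passes its speed limit or range.

## Robot

A 6-joint arm with a two-finger parallel gripper is mounted at the origin on a cart in front of the work surface, level with it; the furniture and walls round the work are solid. World frame = base frame: x ahead of the robot, y to its left, z up, the work surface at z = 0. Lengths are in m, angles in degrees, forces in N, time in s.
With the tool pointing down it reaches from about 0.25 to 0.725 m from the base axis. Payload 9.7 kg.
Tool frame: the origin (TCP) lies midway between the tips of the shut fingers; the grasp point (between the pads) lies 19 mm behind it (bot.hold_point_z is the distance from the TCP to the grasp point, in m); z points along the fingers, y is the line along which they close (so a half turn about z gives the same grasp; the last joint's range is limited). The gripper opens to 85 mm and grips with 20 to 120 N. Pads are 22 mm wide; open, the fingers measure 114 mm over their backs; the gripper's body (76 mm by 85 mm) begins 54 mm behind the grasp point. The pads swing forward as they close: fully open they stand 13 mm farther back than shut.
Start: joints at [74.427, 4.979, 10.078, 95.1, 0, 90], TCP at [0.148, 0.53, 0.231] pointing down, gripper open.
Joint ranges: [-179.16, 179.16], [-48.56, 103.87], [-65.8, 70.77], [-126.05, 130.52], [-82.76, 87.17], [-180, 180]. Speed limits (degrees/s): [127.2, 127.2, 147.25, 180, 180, 180].

## Interface

Orientations are given as [roll, pitch, yaw] about the fixed x, y, z axes, in that order (R = Rz(yaw) Ry(pitch) Rx(roll)).
In Python, from workcell import bot gives the robot as it stands.
- The arm moves only by the tool play_rows, never from a script. Its argument "steps" is a list that holds one entry, the list of rows, each a list of 4 numbers: the shift along the tool's x, y, z in m, then the turn about the tool's z in rad. In form: [[[tx, ty, tz, yaw], ...]]. A call has exactly 5 rows; each row shifts and turns the commanded pose from where the row before left it, along the tool's axes as they then stand; what a row does not reach is not made up. A row lasts 1/12 s, in which the tool goes at most 41.7 mm and 7.16 degrees, less where a joint would pass 70% of its speed; a pose out of reach is approached as far as the arm can. A call is refused whole if a number of a shift passes 0.0417 or a number of a turn 0.125, either way. A call with a gripper value outside its range is refused whole. "gripper" is the finger opening in m, from 0 to 0.0854, set as the call begins (left out, the last holds). The fingers move at their own pace and stop on an object; "squeeze" is the grip in N (left out, the last holds). Time passes only in rows, so rows that do not move let the fingers close, or fill a call up. It gives the time, the measured TCP pose, the force, the opening and the grip force at its end, in the units of the state.
- bot.get_obs(): the state, without advancing time (a new reading comes with each control period).
- bot.camera(name): name is "scene" or "top" or "wrist"; returns a dict with "img" (400x640x3 uint8, blue, green, red), "vfov" (degrees; the focal length in pixels is half the picture's height over the tangent of half this angle, whatever the lens; pixels are square), "cx", "cy" (the principal point, pixels), "xyz" and "attitude" of the camera in the world. Camera axes: x right, y down, z forward; pixel columns grow to the right and rows downward; lengths in m; the calibration is good to about 2 mm. A picture is of the moment at which its call begins. There is no depth.
- bot.job_done(): hands the job in; it is judged then, once.
The state is a dict: "time": time; "q": joint angles; "qd": joint speeds; "joint_efforts": joint torques, N m; "ee_pos": TCP position; "tcp_rot": TCP orientation; "wrist_force": force on the tool from outside, world axes, zero at the start; "torque": the same for the moment, N m; "opening": finger opening in m; "grasp_force": force on a finger pad.
Only numpy, scipy, OpenCV 4.12 (cv2) and the standard library are available. Lean on these libraries where they do the work, as an engineer would, in place of code of your own. Each camera call takes 0.05 s, during which the arm holds its last target. There are 200 camera calls.

## Working session

There is one attempt and no reset: what is moved stays moved. The work goes in short steps, Python scripts to look and compute and a tool call to move; the robot and the scene stay as the last step left them, time stands still between calls to the robot, and variables do not carry over. Pictures are saved under pics/ and viewed, at most 10 in all, crops included, and the job is handed in when it is done.

Besides the shell and the picture viewer there is one more tool, called after "Call:" as name(argument=value, ...), one argument or row to a line, values as JSON. play_rows: Moves the arm, as the interface text tells. Its arguments: {"type":"object","properties":{"steps":{"type":"array","items":{"type":"array","items":{"type":"array","items":{"type":"number"}}}},"gripper":{"type":"number"},"squeeze":{"type":"number"}},"required":["steps"]}

```bash
mkdir -p pics; ls; python3 - <<'E'
from workcell import bot
import cv2,numpy as np
np.set_printoptions(precision=4,suppress=True)
print(bot.get_obs(), bot.hold_point_z)
for n in ["scene","top"]:
    c=bot.camera(n); cv2.imwrite(f"pics/{n}0.png",c["img"]); print(n,{k:v for k,v in c.items() if k!="img"})
E
```

```text
pics
{'time': 0.0, 'q': array([74.4274,  5.0101, 10.0349, 95.101 , -0.0004, 90.0021]), 'qd': array([ 0.0811, -0.0307, -0.0126, -0.0442,  0.0584,  0.003 ]), 'joint_efforts': array([ -0.0006, -52.0384,  46.481 ,   0.0163,  -0.    ,  -0.    ]), 'ee_pos': array([0.1476, 0.5296, 0.2306]), 'tcp_rot': array([-179.9239,    0.0004,  164.4253]), 'wrist_force': array([-0.9558,  0.8737,  0.6239]), 'torque': array([-0.0052,  0.0024,  0.024 ]), 'grasp_force': 0.0, 'opening': 0.08552993040624438} 0.0187
scene {'vfov': 50.237463131180554, 'cx': 315.9460726303235, 'cy': 196.9014486674596, 'xyz': array([0.0352, 0.8687, 0.6359]), 'attitude': array([-118.4273,   -0.8578, -146.9822])}
top {'vfov': 55.87447157814621, 'cx': 317.87935627183566, 'cy': 194.2520971524714, 'xyz': array([0.4288, 0.0565, 1.0016]), 'attitude': array([-172.532 ,    0.8949,  -90.2257])}
```

View pics/top0.png

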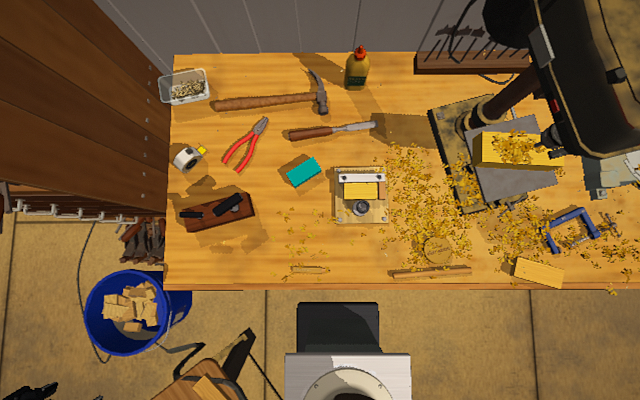

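View pics/scene0.png

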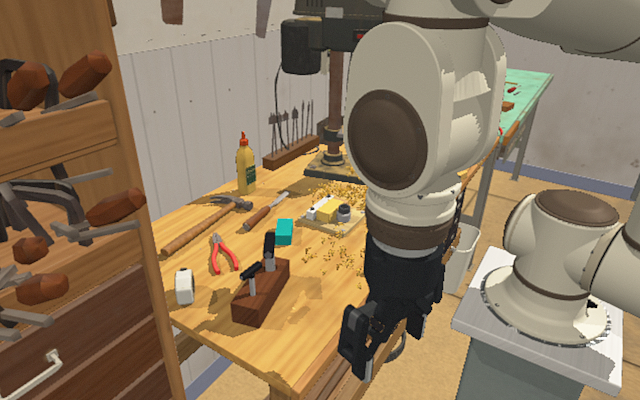

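The top view shows the stand at about (218,210) with bars at (190,213) and (233,205), the jig at (361,195) with its cam at (361,209), and a turquoise look-alike block at (302,172). The large-key candidates are those two bars, so I'll check them close up.

```bash
cat > h.py <<'E'
import numpy as np, cv2
from scipy.spatial.transform import Rotation as R
def K(c): 
    f=c["img"].shape[0]/2/np.tan(np.radians(c["vfov"]/2)); return f
def rot(c): return R.from_euler("xyz",c["attitude"],degrees=True).as_matrix()
def ray(c,u,v):
    d=rot(c)@np.array([(u-c["cx"])/K(c),(v-c["cy"])/K(c),1]); return np.array(c["xyz"]),d/np.linalg.norm(d)
def onz(c,u,v,z):
    o,d=ray(c,u,v); return o+d*(z-o[2])/d[2]
def proj(c,p):
    q=rot(c).T@(np.array(p)-c["xyz"]); return q[:2]/q[2]*K(c)+[c["cx"],c["cy"]]
E
python3 - <<'E'
from workcell import bot
from h import *
np.set_printoptions(precision=4,suppress=True)
t=bot.camera("top"); s=bot.camera("scene")
a=cv2.resize(t["img"][150:250,170:270],(400,400),interpolation=3)
b=cv2.resize(s["img"][220:330,220:300],(290,400),interpolation=3)
d=cv2.resize(t["img"][155:235,320:400],(400,400),interpolation=3)
cv2.imwrite("pics/crop1.png",cv2.resize(np.hstack([a,b]),(690,400)))
cv2.imwrite("pics/crop2.png",d)
for u,v,z in [(190,213,.115),(233,205,.115),(218,210,.05),(361,209,.051),(361,195,.012)]: print(u,v,onz(t,u,v,z))
E
```

```text
190 213 [0.5021 0.3729 0.115 ]
233 205 [0.5206 0.2712 0.115 ]
218 210 [0.5148 0.3249 0.05  ]
361 209 [ 0.5153 -0.0379  0.051 ]
361 195 [ 0.5559 -0.0425  0.012 ]
```

View pics/crop1.png

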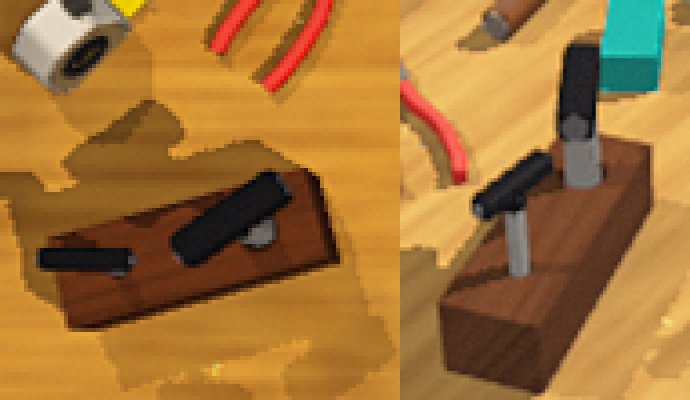

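View pics/crop2.png

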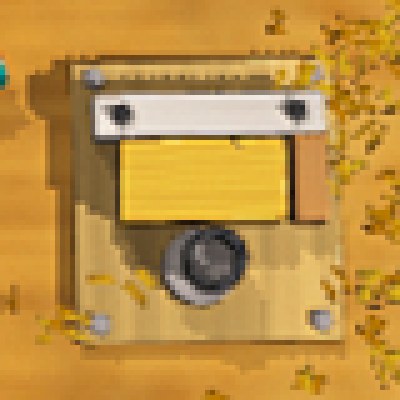

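The large key is the thick-shafted one, with its bar at crop (230,218), or top-view pixel (228,205). The thin key at crop (85,260) is the small one. The cam head is at about (363,207) in the top view. Next I'll work out the approach.

```bash
python3 - <<'E'
from workcell import bot
from h import *
np.set_printoptions(precision=4,suppress=True)
t=bot.camera("top"); im=t["img"]
m=(im.max(2)<60).astype(np.uint8); m[:,:211]=0;m[:,246:]=0;m[:190]=0;m[218:]=0
n,l,st,ce=cv2.connectedComponentsWithStats(m)
i=1+np.argmax(st[1:,4]); print(st[1:],ce[1:])
pts=np.argwhere(l==i)[:,::-1]
W=np.array([onz(t,u,v,.119)[:2] for u,v in pts]).astype(np.float32)
r=cv2.minAreaRect(W*1000); print("bar",r, cv2.boxPoints(r))
# jig corners screws at z .012 from crop2 (/5 + offset)
for x,y in [(95,77),(318,75),(100,325),(321,320)]: print(onz(t,320+x/5,155+y/5,.013))
print("head",onz(t,320+217/5,155+258/5,.051), "fence",[onz(t,320+x/5,155+113/5,.038) for x in (96,326)])
E
```

```text
[[213 193  30  24 334]
 [221 199   1   1   1]
 [213 201   1   1   1]
 [217 200   2   1   2]
 [211 202   1   1   1]
 [231 210   8   3  12]
 [242 216   4   2   5]] [[227.3084 204.3473]
 [221.     199.    ]
 [213.     201.    ]
 [217.5    200.    ]
 [211.     202.    ]
 [234.3333 211.3333]
 [243.8    216.8   ]]
bar ((522.4755249023438, 284.3743591308594), (32.76948928833008, 75.29714965820312), 27.97701644897461) [[490.344  309.9368]
 [525.6672 243.4392]
 [554.6071 258.8119]
 [519.2839 325.3095]]
[0.6222 0.0149 0.013 ]
[ 0.6225 -0.1037  0.013 ]
[0.4901 0.0137 0.013 ]
[ 0.4922 -0.1018  0.013 ]
head [ 0.5213 -0.0441  0.051 ] fence [array([0.5984, 0.0156, 0.038 ]), array([ 0.5976, -0.1032,  0.038 ])]
```

Call:
play_rows(
  steps=[
    [[-0.0285,-0.009,0,0],[-0.0285,-0.009,0,0],[-0.0285,-0.009,0,0],[-0.0285,-0.009,0,0],[-0.0285,-0.009,0,0]],
  ],
  gripper=0.07,
  squeeze=60,
)

```text
time: 0.67
ee_pos: [0.2738, 0.4473, 0.2312]
tcp_rot: [180.0, -0.0, 164.4]
wrist_force: [-0.2, 0.5, -0.1]
opening: 0.0698
grasp_force: 0.0
```

Call:
play_rows(
  steps=[
    [[-0.0285,-0.009,0,0],[-0.0285,-0.009,0,0],[-0.0285,-0.009,0,0],[-0.0285,-0.009,0,0],[-0.0285,-0.009,0,0]],
  ],
)

```text
time: 1.08
ee_pos: [0.3991, 0.3655, 0.2313]
tcp_rot: [180.0, -0.0, 164.4]
wrist_force: [0.5, 0.1, -0.5]
opening: 0.0698
grasp_force: 0.0
```

Call:
play_rows(
  steps=[
    [[-0.0285,-0.009,0,0],[-0.0285,-0.009,0,0],[-0.0285,-0.009,0,0],[-0.0285,-0.009,0,0],[-0.0285,-0.009,0,0]],
  ],
)

```text
time: 1.5
ee_pos: [0.5243, 0.2839, 0.2312]
tcp_rot: [-180.0, -0.0, 164.4]
wrist_force: [-0.0, 0.3, 0.4]
opening: 0.07
grasp_force: 0.0
```

```bash
python3 -c "
from workcell import bot
o=bot.get_obs();print(o['q'],o['ee_pos'],o['tcp_rot'])"
```

```text
[ 2.84347594e+01  1.15185934e+01  1.73763007e+01  9.58622890e+01
 -2.71012883e-04  4.40163871e+01] [0.52432817 0.28391287 0.2311985 ] [-1.79996621e+02 -3.10660084e-03  1.64418372e+02]
```

Call:
play_rows(
  steps=[
    [[0,0,0,-0.1166],[0,0,0,-0.1166],[0,0,0,-0.1166],[0,0,0,-0.1166],[0,0,0,-0.1166]],
  ],
)

```text
time: 1.92
ee_pos: [0.5233, 0.2848, 0.231]
tcp_rot: [-180.0, -0.0, -161.9]
wrist_force: [-0.2, 0.0, 0.3]
opening: 0.0702
grasp_force: 0.0
```

Call:
play_rows(
  steps=[
    [[0,0,0,-0.1166],[0,0,0,-0.1166],[0,0,0,-0.1166],[0,0,0,-0.1166],[0,0,0,-0.1166]],
  ],
)

```text
time: 2.33
ee_pos: [0.5232, 0.2849, 0.2311]
tcp_rot: [180.0, -0.0, -128.4]
wrist_force: [0.1, 0.5, 0.7]
opening: 0.0699
grasp_force: 0.0
```

Call:
play_rows(
  steps=[
    [[0,0,0,-0.1166],[0,0,0,-0.1166],[0,0,0,-0.1166],[0,0,0,-0.1166],[0,0,0,-0.1166]],
  ],
)

```text
time: 2.75
ee_pos: [0.5232, 0.285, 0.2311]
tcp_rot: [180.0, -0.0, -95.0]
wrist_force: [0.4, 0.9, -1.4]
opening: 0.0698
grasp_force: 0.0
```

Call:
play_rows(
  steps=[
    [[0,0,0,-0.1166],[0,0,0,-0.1166],[0,0,0,-0.1166],[0,0,0,-0.1166],[0,0,0,-0.1166]],
  ],
)

```text
time: 3.17
ee_pos: [0.5232, 0.285, 0.2311]
tcp_rot: [180.0, -0.0, -61.6]
wrist_force: [-0.6, 0.1, 0.0]
opening: 0.0699
grasp_force: 0.0
```

```bash
python3 - <<'E'
from workcell import bot
from h import *
np.set_printoptions(precision=4,suppress=True)
o=bot.get_obs();print(o['q'],o['ee_pos'],o['tcp_rot'],o['wrist_force'],o['torque'])
c=bot.camera("wrist");cv2.imwrite("pics/w1.png",c["img"]);print({k:v for k,v in c.items() if k!="img"}, proj(c,[.5225,.2845,.12]))
E
```

```text
[ 28.5764  11.4589  17.2959  95.8568  -0.0007 -89.7945] [0.5232 0.285  0.2311] [179.9802  -0.0008 -61.6291] [-0.5929  0.1069  0.0054] [ 0.0254 -0.0075  0.0003]
{'vfov': 67.79289596434442, 'cx': 319.73652663930375, 'cy': 197.467106071682, 'xyz': array([0.5591, 0.2188, 0.3735]), 'attitude': array([ 162.7549,   -0.0696, -151.6168])} [320.4949 193.7678]
```

View pics/w1.png

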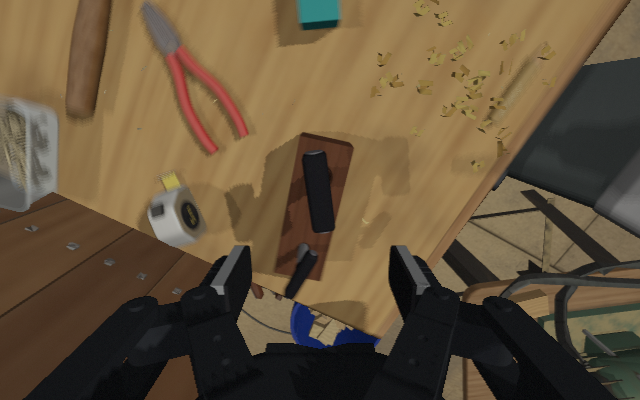

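The wrist view shows the large key's bar from (314,153) to (324,231), midway between the fingers, with the small key at (301,270). I'll measure the bar.

```bash
cat >> h.py <<'E'
def bar(c,x0,x1,y0,y1,z,th=55):
    im=c["img"]; m=np.zeros(im.shape[:2],np.uint8); m[y0:y1,x0:x1]=(im[y0:y1,x0:x1].max(2)<th)
    n,l,st,ce=cv2.connectedComponentsWithStats(m); i=1+np.argmax(st[1:,4])
    W=np.array([onz(c,u,v,z)[:2] for v,u in np.argwhere(l==i)]).astype(np.float32)
    return st[i],cv2.minAreaRect(W*1000)
E
python3 - <<'E'
from workcell import bot
from h import *
c=bot.camera("wrist"); 
for th in (40,50): print(bar(c,295,340,140,240,.121,th))
E
```

```text
(array([ 303,  151,   31,   82, 1887], dtype=int32), ((523.6873779296875, 284.3116455078125), (23.596332550048828, 73.4737319946289), 34.859397888183594))
(array([ 303,  151,   31,   82, 1949], dtype=int32), ((523.6703491210938, 284.4592590332031), (24.969390869140625, 73.73548889160156), 34.85939407348633))
```

Call:
play_rows(
  steps=[
    [[0,0,0.02,-0.0565],[0,0,0.025,-0.0565],[0,0,0.025,0],[0,0,0.02,0],[0,0,0.02,0]],
  ],
)

```text
time: 3.68
ee_pos: [0.5229, 0.2848, 0.1199]
tcp_rot: [180.0, 0.0, -55.8]
wrist_force: [-0.5, -0.4, 0.2]
opening: 0.07
grasp_force: 0.0
```

Call:
play_rows(
  steps=[
    [[0,0,0.012,0],[0,0,0.01,0],[0,0,0.006,0],[0,0,0.002,0],[0,0,0,0]],
  ],
)

```text
time: 4.1
ee_pos: [0.5234, 0.2851, 0.0915]
tcp_rot: [-180.0, -0.0, -55.5]
wrist_force: [1.3, -0.1, -0.4]
opening: 0.07
grasp_force: 0.0
```

Call:
play_rows(
  steps=[
    [[0,0,0,0],[0,0,0,0],[0,0,0,0],[0,0,0,0],[0,0,0,0]],
  ],
  gripper=0.01,
  squeeze=60,
)

```text
time: 4.52
ee_pos: [0.5236, 0.2852, 0.092]
tcp_rot: [-179.9, -0.0, -55.5]
wrist_force: [0.4, 0.6, 3.1]
opening: 0.0212
grasp_force: 59.3
```

Call:
play_rows(
  steps=[
    [[0,0,0,0],[0,0,0,0],[0,0,0,0],[0,0,0,0],[0,0,0,0]],
  ],
)

```text
time: 4.93
ee_pos: [0.5236, 0.2852, 0.092]
tcp_rot: [-179.9, -0.0, -55.5]
wrist_force: [-0.0, 0.4, 6.8]
opening: 0.021
grasp_force: 59.4
```

Call:
play_rows(
  steps=[
    [[0,0,-0.006,0],[0,0,-0.014,0],[0,0,-0.02,0],[0,0,-0.02,0],[0,0,-0.015,0]],
  ],
)

```text
time: 5.35
ee_pos: [0.523, 0.2849, 0.1674]
tcp_rot: [180.0, 0.0, -55.5]
wrist_force: [-0.2, -0.4, -2.6]
opening: 0.0208
grasp_force: 59.2
```

Call:
play_rows(
  steps=[
    [[0.007,0.007,0,0],[0.014,0.013,0,0],[0.02,0.02,0,0],[0.024,0.023,0,0],[0.024,0.023,0,0]],
  ],
)

```text
time: 5.77
ee_pos: [0.5015, 0.1613, 0.1646]
tcp_rot: [179.9, 0.0, -55.4]
wrist_force: [1.3, -1.1, -3.3]
opening: 0.0214
grasp_force: 59.3
```

Call:
play_rows(
  steps=[
    [[0.024,0.023,0,0],[0.024,0.023,0,0],[0.024,0.023,0,0],[0.02,0.019,0,0],[0.014,0.013,0,0]],
  ],
)

```text
time: 6.18
ee_pos: [0.478, 0.0157, 0.165]
tcp_rot: [179.9, 0.0, -55.6]
wrist_force: [0.4, 0.6, -3.1]
opening: 0.021
grasp_force: 59.3
```

Call:
play_rows(
  steps=[
    [[0,0,0,0],[0,0,0,0],[0,0,0,0],[0,0,0,0],[0,0,0,0]],
  ],
)

```text
time: 6.6
ee_pos: [0.4795, 0.0191, 0.1659]
tcp_rot: [180.0, 0.0, -55.4]
wrist_force: [0.5, 0.8, -2.4]
opening: 0.0208
grasp_force: 59.4
```

```bash
python3 - <<'E'
from workcell import bot
from h import *
np.set_printoptions(precision=4,suppress=True)
o=bot.get_obs();print(o['q'],o['ee_pos'],o['tcp_rot'],o['wrist_force'],o['torque'])
c=bot.camera("wrist")
np.savez("w2.npz",**c)
p=proj(c,[.5215,-.044,.051]);print(p,c["xyz"],c["attitude"]); u,v=p.astype(int)
im=c["img"]; print(u-50,max(v-50,0))
cr=im[max(v-50,0):max(v-50,0)+100,u-50:u+50]
cv2.imwrite("pics/w2.png",np.hstack([cv2.resize(cr,(400,400),interpolation=3),cv2.resize(im,(400,250)) if 0 else cv2.copyMakeBorder(cv2.resize(im,(400,250)),0,150,0,0,0)]))
E
```

```text
[   2.2728   -5.4092   -7.5195   87.9257    0.0054 -122.3127] [0.4795 0.0191 0.1659] [179.9724   0.0239 -55.4145] [ 0.4638  0.809  -2.3616] [0.0211 0.0228 0.0022]
[321.0891 104.5169] [ 0.5226 -0.0429  0.3082] [ 162.7265   -0.0844 -145.4059]
271 54
```

View pics/w2.png

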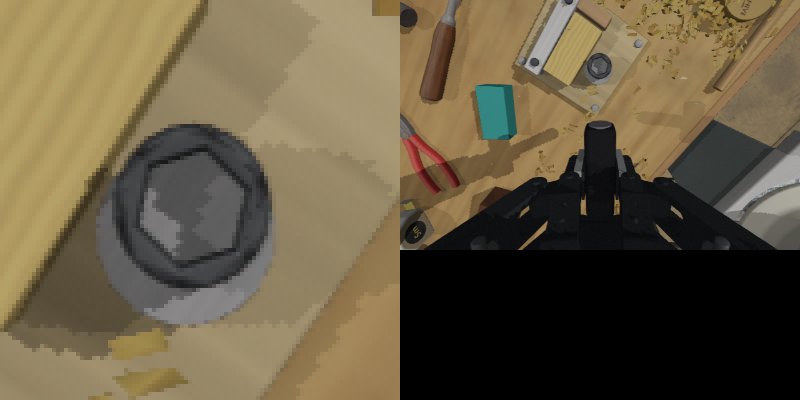

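The crop shows the dark hexagon mouth, with vertices near (206,149), (250,190), (238,247), (178,267), (135,222) and (146,165), centred in the round head at (192,207). I'll convert these to world coordinates.

```bash
python3 - <<'E'
from h import *
np.set_printoptions(precision=4,suppress=True)
c=dict(np.load("w2.npz"))
V=np.array([onz(c,271+x/4,54+y/4,.051)[:2] for x,y in [(206,149),(250,190),(238,247),(178,267),(135,222),(146,165)]])
m=V.mean(0); d=V-m; a=np.degrees(np.arctan2(d[:,1],d[:,0]))
print(m,np.linalg.norm(d,axis=1),a,np.degrees(np.angle(np.exp(6j*np.radians(a)).mean()))/6)
print("head",onz(c,271+192/4,54+207/4,.051))
# key bar held
im=c["img"]
print(bar(c,295,345,190,260,.166-.082+.111,45), "tcp .4795 .0191")
E
```

```text
[ 0.5223 -0.0422] [0.0117 0.0124 0.0124 0.0124 0.0122 0.0125] [ -69.4203 -129.6287  174.8084  110.6452   48.5781   -6.4857] -8.591050234145662
head [ 0.5224 -0.0422  0.051 ]
(array([ 295,  197,   50,   63, 2785], dtype=int32), ((494.7662658691406, -2.744760513305664), (20.863222122192383, 27.634387969970703), 34.547420501708984)) tcp .4795 .0191
```

Call:
play_rows(
  steps=[
    [[0.008,0,0,0.046],[0.018,0,0,0.046],[0.022,0,0,0.046],[0.018,-0.0004,0,0.046],[0.008,0,0,0.046]],
  ],
)

```text
time: 7.07
ee_pos: [0.517, -0.0469, 0.1659]
tcp_rot: [180.0, -0.0, -68.8]
wrist_force: [-0.1, 0.2, -3.3]
opening: 0.021
grasp_force: 59.4
```

Call:
play_rows(
  steps=[
    [[0,0,0.006,0],[0,0,0.01,0],[0,0,0.008,0],[0,0,0.003,0],[0,0,0,0]],
  ],
)

```text
time: 7.48
ee_pos: [0.5152, -0.0452, 0.1378]
tcp_rot: [179.9, 0.1, -68.6]
wrist_force: [0.3, -0.5, -2.3]
opening: 0.0208
grasp_force: 59.4
```

Call:
play_rows(
  steps=[
    [[0,0,0,0],[0,0,0,0],[0,0,0,0],[0,0,0,0],[0,0,0,0]],
  ],
)

```text
time: 7.9
ee_pos: [0.5162, -0.0459, 0.1396]
tcp_rot: [-180.0, -0.0, -68.7]
wrist_force: [0.2, 0.0, -2.8]
opening: 0.021
grasp_force: 59.4
```

```bash
cat > o.py <<'E'
from workcell import bot
import numpy as np
np.set_printoptions(precision=4,suppress=True)
o=bot.get_obs()
for k in ('q','ee_pos','tcp_rot','wrist_force','torque'): print(k,o[k])
E
python3 o.py; python3 - <<'E'
from workcell import bot
from h import *
c=bot.camera("scene"); p=proj(c,[.522,-.043,.055]); print(p); u,v=p.astype(int)
cv2.imwrite("pics/s3.png",cv2.resize(c["img"][v-60:v+40,u-60:u+60],(720,600),interpolation=3))
E
```

```text
q [  -5.086    -0.2633   -5.4731   84.754     0.001  -116.4268]
ee_pos [ 0.5162 -0.0459  0.1396]
tcp_rot [-179.9671   -0.0152  -68.6592]
wrist_force [ 0.2354  0.0333 -2.7617]
torque [-0.0166  0.0031 -0.0234]
[344.75111933 204.74388735]
```

View pics/s3.png

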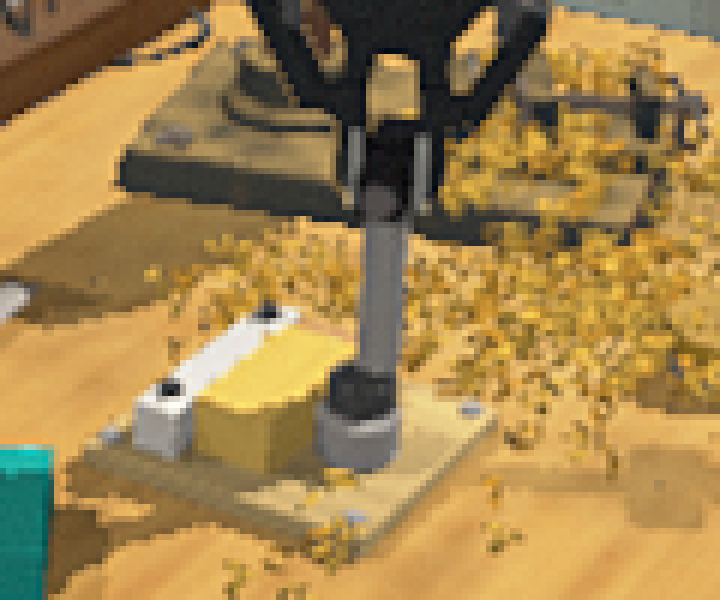

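The key hangs upright just above the cam and slightly to -x of it, because the turn rotated the tool axes during the shift. I'll correct that and then descend slowly.

Call:
play_rows(
  steps=[
    [[-0.001,-0.0035,0,0],[-0.0009,-0.0034,0.001,0],[0,0,0.001,0],[0,0,0.001,0],[0,0,0,0]],
  ],
)

```text
time: 8.37
ee_pos: [0.5217, -0.0416, 0.1359]
tcp_rot: [180.0, 0.0, -68.7]
wrist_force: [-0.4, -0.4, -2.0]
opening: 0.0213
grasp_force: 59.4
```

Call:
play_rows(
  steps=[
    [[0,0,0.0005,0],[0,0,0.0005,0],[0,0,0.0005,0],[0,0,0.0005,0],[0,0,0.0005,0]],
  ],
)

```text
time: 8.78
ee_pos: [0.5218, -0.0417, 0.1338]
tcp_rot: [-180.0, -0.0, -68.7]
wrist_force: [0.3, 0.4, -3.0]
opening: 0.021
grasp_force: 59.4
```

Call:
play_rows(
  steps=[
    [[0,0,0.0005,0],[0,0,0.0005,0],[0,0,0,0],[0,0,0,0],[0,0,0,0]],
  ],
)

```text
time: 9.2
ee_pos: [0.5218, -0.0416, 0.1328]
tcp_rot: [180.0, 0.0, -68.7]
wrist_force: [-0.1, -0.5, -2.9]
opening: 0.0211
grasp_force: 59.4
```

```bash
python3 o.py
```

```text
q [  -4.5634    0.5116   -5.4536   84.0368    0.0005 -115.9017]
ee_pos [ 0.5218 -0.0416  0.1328]
tcp_rot [179.9984   0.0013 -68.6617]
wrist_force [-0.0729 -0.4887 -2.9123]
torque [0.0007 0.0432 0.0066]
```

Call:
play_rows(
  steps=[
    [[0,0,0.0004,0],[0,0,0.0004,0],[0,0,0.0004,0],[0,0,0,0],[0,0,0,0]],
  ],
)

```text
time: 9.62
ee_pos: [0.5221, -0.0418, 0.1319]
tcp_rot: [-180.0, -0.0, -68.7]
wrist_force: [0.6, -1.7, -0.0]
opening: 0.0212
grasp_force: 59.8
```

```bash
python3 o.py
```

```text
q [  -4.5692    0.5034   -5.5618   83.8905   -0.0107 -115.9021]
ee_pos [ 0.5221 -0.0418  0.1319]
tcp_rot [-179.9648   -0.029   -68.6672]
wrist_force [ 0.5545 -1.716  -0.0278]
torque [-0.3337 -0.3247 -0.0067]
```

Call:
play_rows(
  steps=[
    [[0.0003,-0.0001,0,0],[0.0003,-0.0001,0,0],[0,0,0.0004,0],[0,0,0.0004,0],[0,0,0,0]],
  ],
)

```text
time: 10.03
ee_pos: [0.5223, -0.0422, 0.1306]
tcp_rot: [180.0, -0.0, -68.7]
wrist_force: [1.2, -1.8, -1.9]
opening: 0.0211
grasp_force: 59.6
```

```bash
python3 o.py
```

```text
q [  -4.6165    0.5889   -5.6141   83.7951   -0.0148 -115.9502]
ee_pos [ 0.5223 -0.0422  0.1306]
tcp_rot [179.9951  -0.0141 -68.6663]
wrist_force [ 1.2266 -1.755  -1.8718]
torque [-0.4303 -0.4691  0.0258]
```

Call:
play_rows(
  steps=[
    [[0.0003,-0.0001,0.0003,0],[0.0003,-0.0001,0.0004,0],[0,0,0.0004,0],[0,0,0.0004,0],[0,0,0,0]],
  ],
)

```text
time: 10.45
ee_pos: [0.5225, -0.0426, 0.1291]
tcp_rot: [180.0, 0.0, -68.7]
wrist_force: [0.6, 0.1, -2.7]
opening: 0.021
grasp_force: 59.6
```

```bash
python3 o.py
```

```text
q [  -4.6596    0.6569   -5.7169   83.6474    0.0044 -115.9979]
ee_pos [ 0.5225 -0.0426  0.1291]
tcp_rot [179.9829   0.0132 -68.6617]
wrist_force [ 0.6058  0.13   -2.7364]
torque [-0.2123 -0.2671  0.0054]
```

It has dropped in and slides freely, so I'll continue down.

Call:
play_rows(
  steps=[
    [[0.0002,-0.0001,0.001,0],[0.0001,-0.0001,0.001,0],[0,0,0.001,0],[0,0,0.001,0],[0,0,0.0005,0]],
  ],
)

```text
time: 10.87
ee_pos: [0.5228, -0.0427, 0.1245]
tcp_rot: [180.0, 0.0, -68.7]
wrist_force: [0.2, 0.3, -3.1]
opening: 0.0213
grasp_force: 59.5
```

```bash
python3 o.py
```

```text
q [  -4.679     0.7254   -6.1497   83.1503    0.008  -116.0213]
ee_pos [ 0.5228 -0.0427  0.1245]
tcp_rot [179.9807   0.0184 -68.6577]
wrist_force [ 0.1676  0.2857 -3.1483]
torque [ 0.014  -0.0482 -0.0047]
```

Call:
play_rows(
  steps=[
    [[0,0,0.0012,0],[0,0,0.0012,0],[0,0,0.0012,0],[0,0,0.001,0],[0,0,0.0006,0]],
  ],
)

```text
time: 11.28
ee_pos: [0.5229, -0.0428, 0.1194]
tcp_rot: [180.0, 0.0, -68.7]
wrist_force: [-0.2, -0.4, -3.3]
opening: 0.0212
grasp_force: 59.5
```

Call:
play_rows(
  steps=[
    [[0,0,0.0005,0],[0,0,0.0004,0],[0,0,0.0004,0],[0,0,0.0003,0],[0,0,0,0]],
  ],
)

```text
time: 11.7
ee_pos: [0.5229, -0.0428, 0.1179]
tcp_rot: [180.0, 0.0, -68.7]
wrist_force: [-0.7, -0.8, -3.0]
opening: 0.0211
grasp_force: 59.5
```

```bash
python3 o.py
```

```text
q [  -4.6825    0.7723   -6.826    82.4063   -0.0006 -116.0203]
ee_pos [ 0.5229 -0.0428  0.1179]
tcp_rot [179.9956   0.0015 -68.6622]
wrist_force [-0.7293 -0.8237 -3.0345]
torque [ 0.0345  0.0267 -0.0095]
```

Call:
play_rows(
  steps=[
    [[0,0,0.0003,0],[0,0,0.0003,0],[0,0,0.0003,0],[0,0,0.0003,0],[0,0,0,0]],
  ],
)

```text
time: 12.12
ee_pos: [0.523, -0.0428, 0.117]
tcp_rot: [-180.0, -0.0, -68.7]
wrist_force: [0.2, 0.6, -0.2]
opening: 0.0211
grasp_force: 59.8
```

Call:
play_rows(
  steps=[
    [[0,0,0.0002,0],[0,0,0.0002,0],[0,0,0.0002,0],[0,0,0,0],[0,0,0,0]],
  ],
)

```text
time: 12.53
ee_pos: [0.5231, -0.0429, 0.117]
tcp_rot: [-179.9, -0.0, -68.7]
wrist_force: [-2.2, -0.2, 6.2]
opening: 0.0205
grasp_force: 60.7
```

```bash
python3 o.py
```

```text
q [  -4.6827    0.7471   -6.9588   82.236    -0.0015 -116.0195]
ee_pos [ 0.5231 -0.0429  0.117 ]
tcp_rot [-179.9484   -0.0268  -68.6632]
wrist_force [-2.2498 -0.1842  6.2081]
torque [-0.0218  0.6014  0.0105]
```

Seated: the floor is felt at TCP z 0.117, exactly as predicted. I'll ease the push a little and then turn clockwise.

Call:
play_rows(
  steps=[
    [[0,0,-0.0003,0],[0,0,0,0.03],[0,0,0,0.035],[0,0,0,0.035],[0,0,0,0.035]],
  ],
)

```text
time: 12.95
ee_pos: [0.5229, -0.0431, 0.1169]
tcp_rot: [-180.0, -0.0, -76.5]
wrist_force: [-1.9, -1.0, 5.5]
opening: 0.0215
grasp_force: 60.5
```

Call:
play_rows(
  steps=[
    [[0,0,0,0.035],[0,0,0,0.035],[0,0,0,0.035],[0,0,0,0.035],[0,0,0,0]],
  ],
)

```text
time: 13.37
ee_pos: [0.523, -0.043, 0.117]
tcp_rot: [-180.0, -0.0, -84.5]
wrist_force: [-2.6, -0.9, 5.9]
opening: 0.0212
grasp_force: 60.6
```

```bash
python3 o.py
```

```text
q [  -4.6915    0.7611   -6.9465   82.2676   -0.0261 -100.1715]
ee_pos [ 0.523 -0.043  0.117]
tcp_rot [-179.9801   -0.0301  -84.52  ]
wrist_force [-2.5547 -0.9284  5.86  ]
torque [-0.2584  0.7312 -0.0586]
```

Call:
play_rows(
  steps=[
    [[0,0.0003,-0.0004,0],[0,0,0,0.035],[0,0,0,0.035],[0,0,0,0.035],[0,0,0,0]],
  ],
)

```text
time: 13.78
ee_pos: [0.5227, -0.043, 0.117]
tcp_rot: [-180.0, -0.0, -90.5]
wrist_force: [-0.2, -0.6, 4.1]
opening: 0.0214
grasp_force: 60.2
```

```bash
python3 o.py
```

```text
q [ -4.6948   0.7373  -6.9693  82.2752  -0.0122 -94.2132]
ee_pos [ 0.5227 -0.043   0.117 ]
tcp_rot [-179.9826   -0.0135  -90.4816]
wrist_force [-0.2442 -0.6209  4.1302]
torque [-0.2608  0.3036 -0.0034]
```

Call:
play_rows(
  steps=[
    [[0,0,-0.0001,0.035],[0,0,0,0.035],[0,0,0,0.035],[0,0,0,0.035],[0,0,0,0.0]],
  ],
)

```text
time: 14.2
ee_pos: [0.5227, -0.043, 0.117]
tcp_rot: [-180.0, -0.0, -98.5]
wrist_force: [-1.1, -0.7, 3.2]
opening: 0.0212
grasp_force: 60.2
```

```bash
python3 o.py|tail -3; python3 - <<'E'
from workcell import bot
from h import *
c=bot.camera("scene"); u,v=344,204
cv2.imwrite("pics/s4.png",cv2.resize(c["img"][v-40:v+30,u-50:u+40],(720,560),interpolation=3))
E
```

```text
tcp_rot [-179.9924   -0.0072  -98.454 ]
wrist_force [-1.1067 -0.7117  3.1889]
torque [-0.2333  0.239  -0.0154]
```

View pics/s4.png

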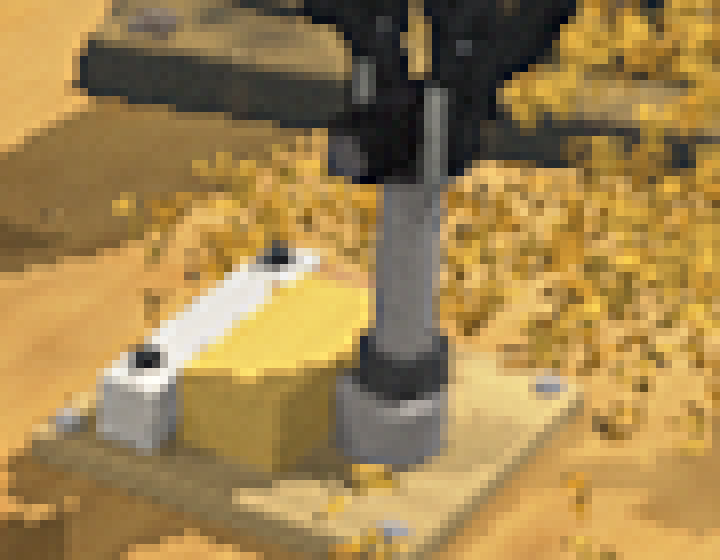

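The key sits in the cam head and the disc has turned. The block has not yet tightened (moment near 0), so I'll continue in small steps.

Call:
play_rows(
  steps=[
    [[0,0,0,0.03],[0,0,0,0.03],[0,0,0,0.03],[0,0,0,0.03],[0,0,0,0.0]],
  ],
)

```text
time: 14.67
ee_pos: [0.5226, -0.0429, 0.117]
tcp_rot: [-180.0, -0.0, -105.3]
wrist_force: [-1.4, -0.7, 2.4]
opening: 0.0207
grasp_force: 60.2
```

```bash
python3 o.py|tail -3
```

```text
tcp_rot [-179.9997   -0.0038 -105.2917]
wrist_force [-1.4185 -0.7364  2.4065]
torque [-0.2266  0.3123 -0.0217]
```

Call:
play_rows(
  steps=[
    [[0,0,0,0.03],[0,0,0,0.03],[0,0,0,0.03],[0,0,0,0.03],[0,0,0,0.0]],
  ],
)

```text
time: 15.08
ee_pos: [0.5226, -0.0429, 0.117]
tcp_rot: [180.0, 0.0, -112.2]
wrist_force: [-1.6, -0.8, 3.2]
opening: 0.0212
grasp_force: 60.2
```

```bash
python3 o.py|tail -3
```

```text
tcp_rot [ 179.9947    0.0001 -112.1502]
wrist_force [-1.584  -0.8089  3.1948]
torque [-0.2279  0.3583  0.0214]
```

Call:
play_rows(
  steps=[
    [[0,0,0,0.025],[0,0,0,0.025],[0,0,0,0.025],[0,0,0,0.025],[0,0,0,0.0]],
  ],
)

```text
time: 15.5
ee_pos: [0.5226, -0.0428, 0.117]
tcp_rot: [180.0, 0.0, -118.0]
wrist_force: [-1.6, 0.2, 3.2]
opening: 0.0211
grasp_force: 60.2
```

```bash
python3 o.py|tail -3
```

```text
tcp_rot [ 179.9926    0.001  -118.0449]
wrist_force [-1.6115  0.1585  3.2112]
torque [-0.1302  0.4942  0.0309]
```

Call:
play_rows(
  steps=[
    [[0,0,0,0.02],[0,0,0,0.02],[0,0,0,0.02],[0,0,0,0.02],[0,0,0,0.0]],
  ],
)

```text
time: 15.92
ee_pos: [0.5226, -0.0428, 0.117]
tcp_rot: [180.0, -0.0, -122.6]
wrist_force: [-2.3, -0.6, 3.3]
opening: 0.0213
grasp_force: 60.2
```

```bash
python3 o.py|tail -3
```

```text
tcp_rot [ 179.9913   -0.0003 -122.6212]
wrist_force [-2.3403 -0.648   3.2756]
torque [-0.0192  0.6116 -0.0268]
```

Call:
play_rows(
  steps=[
    [[0,0,0,0.022],[0,0,0,0.022],[0,0,0,0.022],[0,0,0,0.022],[0,0,0,0.0]],
  ],
)

```text
time: 16.33
ee_pos: [0.5226, -0.0428, 0.117]
tcp_rot: [180.0, 0.0, -127.7]
wrist_force: [-2.1, 0.5, 3.3]
opening: 0.0211
grasp_force: 60.3
```

```bash
python3 o.py|tail -3
```

```text
tcp_rot [ 179.9898    0.0011 -127.6808]
wrist_force [-2.0894  0.4696  3.2964]
torque [0.1276 0.6361 0.0158]
```

Call:
play_rows(
  steps=[
    [[0,0,0,0.022],[0,0,0,0.022],[0,0,0,0.022],[0,0,0,0.022],[0,0,0,0.0]],
  ],
)

```text
time: 16.75
ee_pos: [0.5226, -0.0428, 0.117]
tcp_rot: [180.0, 0.0, -132.7]
wrist_force: [-2.1, 0.7, 3.5]
opening: 0.0214
grasp_force: 60.3
```

```bash
python3 o.py|tail -3
```

```text
tcp_rot [ 179.9881    0.0011 -132.7182]
wrist_force [-2.1008  0.738   3.5416]
torque [0.2511 0.7651 0.0456]
```

Call:
play_rows(
  steps=[
    [[0.0001,0.0003,0,0],[0,0,0,0.022],[0,0,0,0.022],[0,0,0,0.022],[0,0,0,0.0]],
  ],
)

```text
time: 17.17
ee_pos: [0.5224, -0.0427, 0.117]
tcp_rot: [-180.0, 0.0, -136.5]
wrist_force: [-2.2, 0.3, 2.0]
opening: 0.021
grasp_force: 60.2
```

```bash
cat > o3.py <<'E'
from workcell import bot
import numpy as np
np.set_printoptions(precision=3,suppress=True)
W=[]
for i in range(5):
    o=bot.get_obs(); W.append(np.r_[o['wrist_force'],o['torque'],o['tcp_rot'][2],o['ee_pos'][2]]); bot.camera("wrist")
print(np.mean(W,0), "tz",np.array(W)[:,5], o['time'])
E
python3 o3.py
```

```text
[  -1.332    0.277    1.88     0.216    0.464    0.162 -136.41     0.117] tz [0.125 0.15  0.15  0.197 0.186] 17.3667
```

The moment is now rising (about 0.16 N m), so I'll go on finely.

Call:
play_rows(
  steps=[
    [[0,0,0,0.012],[0,0,0,0.012],[0,0,0,0.0],[0,0,0,0.0],[0,0,0,0.0]],
  ],
)

```text
time: 17.83
ee_pos: [0.5224, -0.0427, 0.117]
tcp_rot: [-180.0, 0.0, -137.8]
wrist_force: [-2.5, 1.2, 2.9]
opening: 0.0213
grasp_force: 60.2
```

```bash
python3 o3.py
```

```text
[  -1.883    1.351    2.214    0.267    0.446    0.287 -137.758    0.117] tz [0.274 0.252 0.288 0.315 0.306] 18.0333
```

The moment is about 0.29 N m, well above free turning and within the tight band, so I'm stopping here. Next I'll ease back within the play.

Call:
play_rows(
  steps=[
    [[0,0,0,-0.02],[0,0,0,-0.02],[0,0,0,-0.015],[0,0,0,0.0],[0,0,0,0.0]],
  ],
)

```text
time: 18.5
ee_pos: [0.5223, -0.0428, 0.117]
tcp_rot: [-180.0, -0.0, -134.6]
wrist_force: [-1.2, 0.9, 1.9]
opening: 0.0214
grasp_force: 60.1
```

```bash
python3 o3.py
```

```text
[  -1.542    0.525    1.978    0.121    0.386    0.066 -134.618    0.117] tz [0.067 0.091 0.094 0.047 0.028] 18.7
```

Call:
play_rows(
  steps=[
    [[0,0,0,-0.015],[0,0,0,-0.015],[0,0,0,0],[0,0,0,0.0],[0,0,0,0.0]],
  ],
)

```text
time: 19.17
ee_pos: [0.5224, -0.0428, 0.117]
tcp_rot: [-180.0, 0.0, -132.9]
wrist_force: [-1.3, 0.0, 1.8]
opening: 0.0211
grasp_force: 60.1
```

```bash
python3 o3.py
```

```text
[  -1.164    0.221    1.222   -0.005    0.211   -0.008 -132.898    0.117] tz [-0.039 -0.017 -0.014  0.024  0.006] 19.3667
```

Call:
play_rows(
  steps=[
    [[0,0,0,-0.015],[0,0,0,-0.015],[0,0,-0.0003,0],[0,0,-0.0004,0.0],[0,0,-0.0005,0.0]],
  ],
)

```text
time: 19.83
ee_pos: [0.5221, -0.0427, 0.1177]
tcp_rot: [180.0, -0.0, -131.2]
wrist_force: [0.5, 0.0, -2.6]
opening: 0.0208
grasp_force: 59.4
```

```bash
python3 o3.py
```

```text
[   0.199   -0.383   -2.949   -0.001    0.003    0.002 -131.177    0.118] tz [ 0.015  0.01   0.005 -0.005 -0.015] 20.0333
```

Call:
play_rows(
  steps=[
    [[0,0,-0.001,0],[0,0,-0.002,0],[0,0,-0.003,0],[0,0,-0.004,0.0],[0,0,-0.005,0.0]],
  ],
)

```text
time: 20.5
ee_pos: [0.5223, -0.0427, 0.1336]
tcp_rot: [180.0, -0.0, -131.2]
wrist_force: [-0.9, -0.1, -2.0]
opening: 0.0211
grasp_force: 59.4
```

Call:
play_rows(
  steps=[
    [[0,0,-0.006,0],[0,0,-0.008,0],[0,0,-0.009,0],[0,0,-0.008,0.0],[0,0,-0.004,0.0]],
  ],
)

```text
time: 20.92
ee_pos: [0.5228, -0.0428, 0.17]
tcp_rot: [-179.9, 0.1, -131.2]
wrist_force: [0.1, -0.6, -3.2]
opening: 0.0208
grasp_force: 59.5
```

Call:
play_rows(
  steps=[
    [[-0.006,0,0,0],[-0.016,0,0,0],[-0.026,0,0,0],[-0.02,0,0,0.0],[-0.007,0,0,0.0]],
  ],
)

```text
time: 21.33
ee_pos: [0.5734, 0.0164, 0.167]
tcp_rot: [179.9, 0.0, -131.1]
wrist_force: [-0.4, -1.0, -2.9]
opening: 0.0209
grasp_force: 59.5
```

Call:
play_rows(
  steps=[
    [[0,0,0,0],[0,0,0,0],[0,0,0,0],[0,0,0,0.0],[0,0,0,0.0]],
  ],
)

```text
time: 21.75
ee_pos: [0.5714, 0.0132, 0.1684]
tcp_rot: [-180.0, 0.0, -131.2]
wrist_force: [0.6, -0.6, -2.7]
opening: 0.0214
grasp_force: 59.4
```

```bash
python3 o.py; python3 - <<'E'
from workcell import bot
from h import *
c=bot.camera("wrist"); np.savez("w5.npz",**c)
p=proj(c,[.537,-.044,.04]); print(p,c["xyz"]); u,v=p.astype(int); u0,v0=u-75,max(v-75,0); print(u0,v0)
cv2.imwrite("pics/w5.png",cv2.resize(c["img"][v0:v0+150,u0:u0+150],(600,600),interpolation=3))
E
```

```text
q [  1.3234   7.0871   5.3985  88.2994  -0.0039 -47.4596]
ee_pos [0.5714 0.0132 0.1684]
tcp_rot [-179.9886    0.0052 -131.217 ]
wrist_force [ 0.5868 -0.6129 -2.6672]
torque [-0.0277  0.0119 -0.0213]
[305.90095351 116.9794713 ] [ 0.52105892 -0.04334094  0.31075031]
230 41
```

View pics/w5.png

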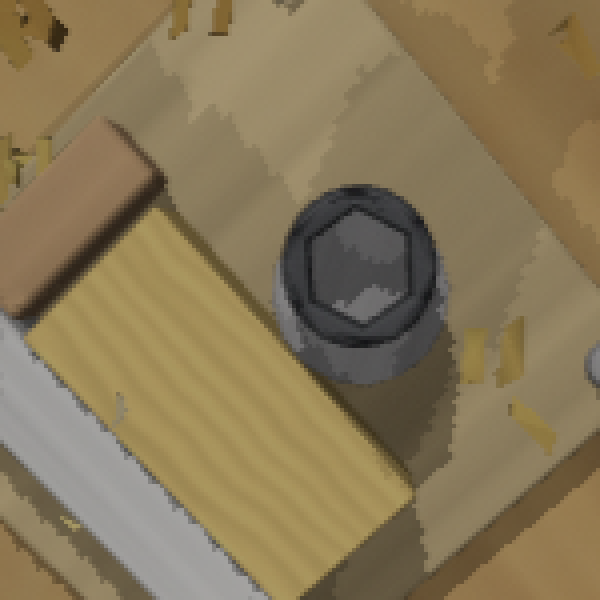

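The crop shows the block up against the fence, and the socket is undamaged at (358,265) with its hexagon vertices visible. I'll work out the final cam angle and go back towards the stand.

```bash
python3 - <<'E'
from h import *
np.set_printoptions(precision=4,suppress=True)
c=dict(np.load("w5.npz"))
V=np.array([onz(c,230+x/4,41+y/4,.051)[:2] for x,y in [(357,207),(410,236),(410,297),(363,326),(309,292),(310,236)]])
m=V.mean(0); d=V-m; a=np.degrees(np.arctan2(d[:,1],d[:,0]))
print(m,a,np.degrees(np.angle(np.exp(6j*np.radians(a)).mean()))/6)
# block side: edges
for n,x,y,z in [("blk -x,-y top",160,208,.042),("blk -x,+y top",413,492,.042),("blk +x -y top",28,338,.042),("blk +x,+y",298,598,.042),("stop",163,180,.042),("stop2",108,120,.042)]: print(n,onz(c,230+x/4,41+y/4,z))
E
```

```text
[ 0.5224 -0.0419] [-128.3038  168.6667  108.2485   51.9447  -15.1996  -71.2164] -10.966827940231731
blk -x,-y top [ 0.5467 -0.0788  0.042 ]
blk -x,+y top [0.5458 0.0033 0.042 ]
blk +x -y top [ 0.5873 -0.0785  0.042 ]
blk +x,+y [0.5825 0.0047 0.042 ]
stop [ 0.5423 -0.0824  0.042 ]
stop2 [ 0.5428 -0.0985  0.042 ]
```

Call:
play_rows(
  steps=[
    [[0,0,0,-0.12],[0,0,0,-0.12],[0,0,0,-0.12],[0,0,0,-0.12],[0,0,0,-0.12]],
  ],
)

```text
time: 22.22
ee_pos: [0.5715, 0.0133, 0.1684]
tcp_rot: [-180.0, -0.0, -96.5]
wrist_force: [0.2, 0.3, -2.4]
opening: 0.0208
grasp_force: 59.5
```

Call:
play_rows(
  steps=[
    [[0,0,0,-0.12],[0,0,0,-0.12],[0,0,0,-0.12],[0,0,0,-0.12],[0,0,0,-0.12]],
  ],
)

```text
time: 22.63
ee_pos: [0.5716, 0.0133, 0.1684]
tcp_rot: [-180.0, -0.0, -62.1]
wrist_force: [-0.0, -0.8, -3.1]
opening: 0.0209
grasp_force: 59.5
```

Call:
play_rows(
  steps=[
    [[0,0,0,-0.12],[-0.01,-0.0046,0,0],[-0.02,-0.009,0,0],[-0.025,-0.0115,0,0],[-0.025,-0.0115,0,0]],
  ],
)

```text
time: 23.05
ee_pos: [0.5562, 0.1012, 0.1684]
tcp_rot: [-180.0, 0.0, -55.8]
wrist_force: [-0.4, 0.2, -1.9]
opening: 0.0211
grasp_force: 59.5
```

Call:
play_rows(
  steps=[
    [[-0.025,-0.0115,0,0],[-0.025,-0.0115,0,0],[-0.025,-0.0115,0,0],[-0.025,-0.0115,0,0],[-0.025,-0.0115,0,0]],
  ],
)

```text
time: 23.47
ee_pos: [0.5326, 0.2375, 0.1685]
tcp_rot: [-180.0, 0.0, -55.8]
wrist_force: [-0.5, -0.6, -2.6]
opening: 0.0209
grasp_force: 59.5
```

Call:
play_rows(
  steps=[
    [[-0.02,-0.009,0,0],[-0.014,-0.0065,0,0],[-0.01,-0.0046,0,0],[0,0,0,0],[0,0,0,0]],
  ],
)

```text
time: 23.88
ee_pos: [0.5249, 0.2836, 0.1681]
tcp_rot: [180.0, -0.0, -55.6]
wrist_force: [0.4, 0.1, -1.9]
opening: 0.0207
grasp_force: 59.5
```

```bash
python3 - <<'E'
from workcell import bot
from h import *
np.set_printoptions(precision=4,suppress=True)
bot.camera("top"); bot.camera("top"); o=bot.get_obs(); print(o['time'],o['ee_pos'],o['tcp_rot'],o['wrist_force'],o['torque'])
y=np.radians(o['tcp_rot'][2]); d=np.array([.5236,.2852])-o['ee_pos'][:2]
print("tool shift",d@[np.cos(y),np.sin(y)],d@[np.sin(y),-np.cos(y)])
E
```

```text
23.9833 [0.5252 0.2828 0.1682] [179.9906  -0.0179 -55.6243] [-0.4858  0.5511 -3.3605] [ 0.027   0.0523 -0.0382]
tool shift -0.0028888896227456575 -3.216507952875295e-05
```

Call:
play_rows(
  steps=[
    [[-0.0015,0,0,0],[-0.0014,0,0.006,0],[0,0,0.01,0],[0,0,0.01,0],[0,0,0.004,0]],
  ],
)

```text
time: 24.4
ee_pos: [0.5227, 0.2854, 0.1356]
tcp_rot: [179.8, 0.0, -55.6]
wrist_force: [-0.2, -0.4, -2.9]
opening: 0.0211
grasp_force: 59.4
```

Call:
play_rows(
  steps=[
    [[0,0,0.001,0],[0,0,0.001,0],[0,0,0.001,0],[0,0,0.001,0],[0,0,0.001,0]],
  ],
)

```text
time: 24.82
ee_pos: [0.5235, 0.2861, 0.1335]
tcp_rot: [-180.0, -0.0, -55.5]
wrist_force: [-0.2, 0.0, -2.3]
opening: 0.0214
grasp_force: 59.4
```

Call:
play_rows(
  steps=[
    [[0,0,0.001,0],[0,0,0.001,0],[0,0,0.001,0],[0,0,0.001,0],[0,0,0.001,0]],
  ],
)

```text
time: 25.23
ee_pos: [0.5233, 0.286, 0.1281]
tcp_rot: [-180.0, -0.0, -55.5]
wrist_force: [0.3, -0.2, -3.5]
opening: 0.0214
grasp_force: 59.4
```

```bash
python3 o.py
```

```text
q [ 28.6579  10.5026   4.7973  84.293   -0.0008 -95.8023]
ee_pos [0.5233 0.286  0.1281]
tcp_rot [-179.9984   -0.001   -55.5398]
wrist_force [ 0.2808 -0.1598 -3.4589]
torque [0.0586 0.0271 0.0109]
```

Tip is 4 mm into the hole without contact; on down to the floor, correcting a millimetre sideways.

Call:
play_rows(
  steps=[
    [[0.0007,0.0003,0.002,0],[0,0,0.004,0],[0,0,0.005,0],[0,0,0.005,0],[0,0,0.004,0]],
  ],
)

```text
time: 25.65
ee_pos: [0.5233, 0.2851, 0.1072]
tcp_rot: [180.0, 0.0, -55.5]
wrist_force: [-0.2, 0.0, -2.1]
opening: 0.021
grasp_force: 59.4
```

Call:
play_rows(
  steps=[
    [[0,0,0.004,0],[0,0,0.004,0],[0,0,0.002,0],[0,0,0.001,0],[0,0,0.001,0]],
  ],
)

```text
time: 26.07
ee_pos: [0.5235, 0.2853, 0.0961]
tcp_rot: [-180.0, 0.0, -55.5]
wrist_force: [0.2, 0.4, -2.2]
opening: 0.021
grasp_force: 59.4
```

Call:
play_rows(
  steps=[
    [[0,0,0.0006,0],[0,0,0.0006,0],[0,0,0.0004,0],[0,0,0.0,0],[0,0,0.0,0]],
  ],
)

```text
time: 26.48
ee_pos: [0.5235, 0.2853, 0.0947]
tcp_rot: [-180.0, -0.0, -55.5]
wrist_force: [-1.1, 0.1, -2.6]
opening: 0.021
grasp_force: 59.4
```

```bash
python3 o.py
```

```text
q [ 28.5904  10.7549   1.3988  80.6329  -0.0032 -95.8686]
ee_pos [0.5235 0.2853 0.0947]
tcp_rot [-179.9895   -0.0043  -55.541 ]
wrist_force [-1.0627  0.079  -2.6125]
torque [-0.0267  0.0406 -0.0014]
```

Call:
play_rows(
  steps=[
    [[0,0,0.0006,0],[0,0,0.0006,0],[0,0,0.0006,0],[0,0,0.0003,0],[0,0,0.0,0]],
  ],
)

```text
time: 26.9
ee_pos: [0.5234, 0.2853, 0.0923]
tcp_rot: [180.0, 0.0, -55.5]
wrist_force: [-0.2, -0.4, -2.9]
opening: 0.0213
grasp_force: 59.4
```

Call:
play_rows(
  steps=[
    [[0,0,0.0003,0],[0,0,0.0003,0],[0,0,0.0002,0],[0,0,0.0,0],[0,0,0.0,0]],
  ],
)

```text
time: 27.32
ee_pos: [0.5236, 0.2853, 0.092]
tcp_rot: [-180.0, -0.0, -55.5]
wrist_force: [-0.4, 0.9, 1.3]
opening: 0.021
grasp_force: 60.0
```

```bash
python3 o.py
```

```text
q [ 28.5882  10.7793   1.1313  80.3264   0.0003 -95.8697]
ee_pos [0.5236 0.2853 0.092 ]
tcp_rot [-179.9744   -0.0024  -55.5422]
wrist_force [-0.4482  0.924   1.3478]
torque [-0.0867  0.2597 -0.0195]
```

The key stands on the hole's floor at the same z 0.092 as at the start. I'll open and withdraw.

Call:
play_rows(
  steps=[
    [[0,0,0,0],[0,0,0,0],[0,0,0,0],[0,0,0.0,0],[0,0,0.0,0]],
  ],
  gripper=0.06,
)

```text
time: 27.73
ee_pos: [0.5236, 0.2853, 0.0917]
tcp_rot: [-180.0, 0.0, -55.5]
wrist_force: [0.3, 1.1, 0.1]
opening: 0.0601
grasp_force: 0.0
```

Call:
play_rows(
  steps=[
    [[0,0,-0.005,0],[0,0,-0.015,0],[0,0,-0.025,0],[0,0,-0.025,0],[0,0,-0.02,0]],
  ],
)

```text
time: 28.15
ee_pos: [0.5236, 0.2854, 0.1839]
tcp_rot: [-179.9, -0.0, -55.5]
wrist_force: [-0.6, 0.1, -0.6]
opening: 0.0598
grasp_force: 0.0
```

Call:
play_rows(
  steps=[
    [[0,0,-0.02,0],[0,0,-0.02,0],[0,0,-0.01,0],[0,0,0,0],[0,0,0,0]],
  ],
)

```text
time: 28.57
ee_pos: [0.5237, 0.2854, 0.2315]
tcp_rot: [-180.0, -0.0, -55.5]
wrist_force: [0.1, 0.7, -0.2]
opening: 0.0598
grasp_force: 0.0
```

```bash
python3 - <<'E'
from workcell import bot
from h import *
c=bot.camera("wrist")
s=bot.camera("scene")
cv2.imwrite("pics/end.png",np.hstack([c["img"][60:360,140:500],cv2.resize(s["img"][180:330,200:400],(400,300))]))
try: print(bar(c,295,345,130,250,.121,45))
except Exception as e: print(e)
E
```

```text
(array([ 307,  152,   26,   80, 1895], dtype=int32), ((524.4542846679688, 284.86376953125), (21.837888717651367, 72.98739624023438), 33.743221282958984))
```

View pics/end.png

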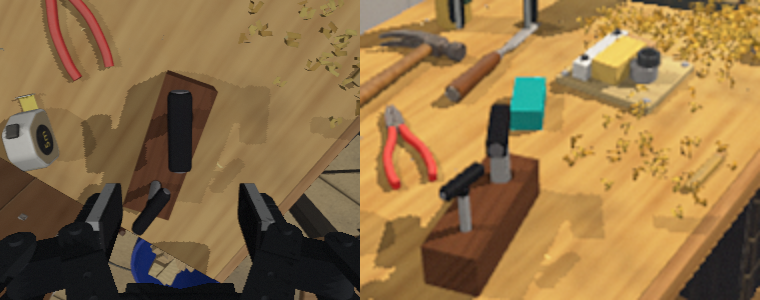

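The large key stands upright in its own hole at (180,130) in the left half. The small key, the pliers and the turquoise block are as they were, and the block is in the jig against the fence. Handing in.

```bash
python3 -c "
from workcell import bot
print(bot.job_done())"
```

```text
the job is handed in; nothing more can be done
None
```

I clamped the block against the fence, turning the key to about 0.29 N m (inside the 0.12–0.3 tight range), and stood the large key back in its own hole; the job is handed in at about 29 s, but the hand-in gave no verdict.

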